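# Try the hood of the cut-off saw, free its catch if it bites, hold the hood open

## Robot

A 6-joint arm with a two-finger parallel gripper is mounted at the origin on a cart in front of the work surface, level with it; the furniture and walls round the work are solid. World frame = base frame: x ahead of the robot, y to its left, z up, the work surface at z = 0. Lengths are in m, angles in rad, forces in N, time in s.
With the tool pointing down it reaches from about 0.375 to 0.9 m from the base axis. Payload 3.1 kg.
Tool frame: the origin (TCP) lies midway between the tips of the shut fingers; the grasp point (between the pads) lies 19 mm behind it; x points along the fingers, z is the direction in which the jaws open and shut, and the axes are right-handed (so a half turn about x gives the same grasp; the last joint's range is limited). The gripper opens to 87 mm and grips with 3 to 60 N. Pads are 19 mm wide; open, the fingers measure 117 mm over their backs; the gripper's body (75 mm by 190 mm) begins 51 mm behind the grasp point.
Start: joints at [0.959, 0.527, 1.433, -0, 1.181, -0.178], TCP at [0.263, 0.567, 0.223] pointing down, gripper open.
Joint ranges: [-3.08, 3.08], [-0.75, 2.2], [0.22, 2.44], [-1.43, 4.57], [0, 2.65], [-2.85, 2.85]. Speed limits (rad/s): [2.79, 2.79, 3.14, 3.14, 3.14, 3.14].

## Interface

Orientations are given as a unit quaternion [x, y, z, w].
In Python, from rig import robot, optics, workorder gives the robot as it stands.
- The arm moves only by the tool arm_command, never from a script. Its argument "plan" is a list of rows, each a list of 7 numbers: the shift along the tool's x, y, z in cm, then the turn, a rotation vector about the tool's x, y, z in rad, then the finger opening in cm, from 0 to 8.7. In form: [[x, y, z, ax, ay, az, gripper], ...]. A call has 1 to 12 rows; each row shifts and turns the pose as measured when the row begins, along the tool's axes as they then stand; what a row does not reach is not made up. A row lasts 1/8 s, in which the tool goes at most 62.5 mm and 10.7 degrees, less where a joint would pass 70% of its speed; a pose out of reach is approached as far as the arm can. A call with a gripper value outside its range is refused whole. The fingers move at their own pace and stop on an object; "grip_force" is the grip in N (left out, the last holds). Time passes only in rows, so rows that do not move let the fingers close. It gives the time, the measured TCP pose, the force and the opening at its end, in the units of the state.
- robot.get_obs(): the state, without advancing time (a new reading comes with each control period).
- optics.camera(name): name is "side" or "top" or "wrist"; returns (picture, depth): 420x560x3 uint8, blue, green, red; 420x560 float32, m along the optical axis (not along the pixel's ray), 0 where there is no reading.
- optics.camera_info(name): a dict with "mtx" (3x3 intrinsics, pixels), "k1" (the pictures are not rectified: a ray, as slopes to the right and down, at radius r is drawn at 1 + k1 r^2 times it, then the intrinsics apply), "position" and "rotation" of the camera in the world; the wrist camera has in their place "tool_from_camera" (4x4, takes a point from camera to tool coordinates, whose origin is the TCP and whose axes are the tool frame's). Camera axes: x right, y down, z forward; pixel columns grow to the right and rows downward; lengths in m; the calibration is good to about 2 mm. A picture is of the moment at which its call begins: read the wrist's pose just before it. camera_info takes no time and is no camera call.
- workorder.hand_in(): hands the job in, once; it reports no verdict.
The state is a dict: "time": time; "q": joint angles; "joint_velocities": joint speeds; "joint_torque": joint torques, N m; "position": TCP position; "tool_rot": TCP orientation; "ft_force": force on the tool from outside, world axes, zero at the start; "moment": the same for the moment, N m; "grip_width": finger opening in m.
Only numpy, scipy, OpenCV 4.12 (cv2) and the standard library are available. Lean on these libraries where they do the work, as an engineer would, in place of code of your own. Each camera call takes 0.05 s, during which the arm holds its last target. There are 200 camera calls.

## Task

I want to take the cut specimen out of the vice of the small cut-off saw, so open its clear hood for me. First try the hood by its front grab bar; if it is caught, do not wrench at it but let it down and slide the catch beside it away from the hood by its upright stud. Then lift the hood by the bar until it is wide open, near its stop: it drops shut by itself, so your program finishes while still holding it open, and the things lying about stay where they are.

Things in the scene. Friction and masses are not known exactly. Their poses are not given: they have to be found in the camera images.
- saw: Bench-top precision cut-off saw, fixed: grey base 210 (x) x 320 (y) x 85 mm high, clear wedge hood over its left two thirds, slide catch on the deck at front right, behind it a grey motor housing 72 mm high above the deck, from x -5 mm on. Origin: centre of the underside. +x to the saw's rear, +y to its left; turned up to 0.2 rad. Knobs on the front face stand 17 mm out, below z 60 mm.
- hood (a joint): Opening of the hood in rad: 0 shut, stop at 1.15 (66 degrees). Spring and weight drop it shut; 2 to 5 N up at the bar lift it. If the catch bites, the hood has about 0.03 rad of play (the bar rises about 7 mm), then stops hard; if not, it goes on rising. A strike plate hidden under the bolt decides it, so it shows only when the hood is tried.
- hood_hinge (a point): Fixed point on the hood's hinge axis, which runs along the saw's y: 100 mm behind the saw's origin, 42.5 mm to its left, 89 mm above the worktop. The hood's front edge, with the bar, swings up and back about it. (A tall hardness tester stands close to the left of the saw, its front 0.5 m from the robot's base axis, and a monitor close behind the saw: come from the robot's side.)
- hood_bar (a point): Middle of the hood's grab bar, on its axis: round steel, 12 mm thick, 170 mm long along the saw's y, 31 mm clear in front of the hood's low front edge, free below; supports run back from it 72 mm to either side. Hood shut: 145 mm before the saw's origin, 42.5 mm left, 103 mm up; 245 mm from the hinge. It moves with the hood and can turn in the grip, so the gripper need not tilt.
- catch_stud (a point): Top centre of the catch's upright stud: round steel, 12 mm thick, 30 mm clear above its flat bolt, top 140 mm above the worktop; at the start 70 mm before and 108 to 112 mm right of the saw's origin. Slides 22 mm at most to the saw's right (-y, away from the hood); 14 mm always frees the hood. About 2 N; stays where left. A guide block 13 mm towards the hood is 113 mm high.
- sample_jar: Small clear sample jar with a lid, 38 mm wide, 48 mm high, standing left of the saw near the front edge. A bystander. Origin: centre of its underside.
- loupe: Small folding pocket magnifier, 26 x 37 x 16 mm, lying left of the jar. A bystander. Origin: centre of its underside.
- hex_key: Dark L-shaped hex key, 28 x 98 x 6 mm, lying along the front edge right of the saw. A bystander. Origin: centre of its underside.
- petri_dish: Flat lidded dish, 63 mm wide, 14 mm high, on the mouse mat right of the saw. A bystander. Origin: centre of its underside.
- specimen_c: Specimen in a black round resin mount, 30 mm wide, 16 mm high, on the mouse mat right of the dish. A bystander. Origin: centre of its underside.

How it is judged:
On the way, in this order (a step that is already met when the one before it is completed fails the run):
1. the hood has been tried before the catch was touched: held by the fingers and lifted through most of the catch's play (0.015 rad), the stud still within 3 mm of its start (value of joint hood above 0.015 rad and distance of catch_stud from where it was at the start of the episode below 0.003 m and contact force between the fingers and saw above 0.5 N), for 0.1 s.
2. the hood is up, clear of the catch (value of joint hood above 0.35 rad), for 0.1 s.
At the end, for the whole second after the job is handed in: The hood stands at 0.87 rad (50 degrees) or more, still (under 0.15 rad/s), and the fingers bear on it with more than 0.8 N; with its spring and weight nothing else holds it up (value of joint hood above 0.87 rad and velocity of joint hood between -0.15 and 0.15 rad/s and contact force between the fingers and saw above 0.8 N); the arm keeps its last pose, push and grip.
It fails at once if the caught hood is wrenched against its catch (more than 80 N between them) (contact force between catch_c0 and strike_c0 above 80 N).
It fails at once if a thing lying beside the saw is pushed about (moved over 25 mm) (distance of any of sample_jar, loupe, hex_key, petri_dish, specimen_c from where it was at the start of the episode above 0.025 m).
It also fails if it takes over 51 s, if anything falls off the work surface, if the arm or the gripper's body presses on something with over 40 N, if the wrist force passes 120 N, or if a joint passes its speed limit or range.

## Working session

There is one attempt and no reset: what is moved stays moved. The work goes in short steps, Python scripts to look and compute and a tool call to move; the robot and the scene stay as the last step left them, time stands still between calls to the robot, and variables do not carry over. Pictures are saved under pics/ and viewed, about 8 in all and at most 12, crops included, and the job is handed in when it is done.

Besides the shell and the picture viewer there is one more tool, called after "Emit:" as name(argument=value, ...) on one line, values as JSON. arm_command: Moves the arm, as the interface text tells. Its arguments: {"type":"object","properties":{"plan":{"type":"array"},"grip_force":{"type":"number"}},"required":["plan"]}

```bash
mkdir -p pics; ls
cat > h.py <<'E'
import numpy as np, cv2
from rig import robot, optics, workorder
from scipy.spatial.transform import Rotation as R
def pose(): 
    o=robot.get_obs(); return np.array(o["position"]), R.from_quat(o["tool_rot"]), o
def snap(name, fn=None):
    p,r,o=pose(); im,d=optics.camera(name); 
    if fn: cv2.imwrite("pics/"+fn,im); np.savez("pics/"+fn[:-4]+".npz",im=im,d=d,p=p,q=r.as_quat())
    return im,d
def world(name,uv,depth,p=None,r=None):
    i=optics.camera_info(name); K=np.array(i["mtx"]); k1=i["k1"]
    uv=np.atleast_2d(uv).astype(float); m=np.c_[(uv[:,0]-K[0,2])/K[0,0],(uv[:,1]-K[1,2])/K[1,1]]
    s=m.copy()
    for _ in range(20): s=m/(1+k1*(s**2).sum(1,keepdims=True))
    c=np.c_[s,np.ones(len(s))]*np.reshape(depth,(-1,1))
    if name=="wrist":
        T=np.array(i["tool_from_camera"]); return (r.apply(c@T[:3,:3].T+T[:3,3])+p)
    Rm=np.array(i["rotation"]); Rm=Rm if Rm.shape==(3,3) else R.from_quat(Rm).as_matrix()
    return c@Rm.T+np.array(i["position"])
E
python3 - <<'E'
from h import *
print(robot.get_obs())
for n in("side","top"):
    snap(n,n+"0.png"); i=optics.camera_info(n); print(n,i)
E
```

```text
pics
{'time': 0.0, 'q': array([ 9.58498191e-01,  5.28472524e-01,  1.43390432e+00, -4.50640460e-06,
        1.18138567e+00, -1.78507095e-01]), 'joint_velocities': array([ 0.00045776, -0.001783  ,  0.00127559,  0.00127529,  0.0011912 ,
        0.00058453]), 'joint_torque': array([ 5.49205542e-04, -4.40044534e+01, -1.76595086e+01,  6.31902739e-02,
        5.81898505e-02, -1.56964766e-04]), 'position': array([0.26224686, 0.56651282, 0.22156709]), 'tool_rot': array([-0.38097897,  0.5965929 ,  0.38039292,  0.59517491]), 'ft_force': array([-0.4753175 ,  0.8474904 ,  1.19541317]), 'moment': array([-0.01604642,  0.00192753, -0.02481853]), 'grip_width': 0.08694826028936993}
side {'mtx': array([[458.90352808,   0.        , 280.86798627],
       [  0.        , 458.90352808, 210.9338501 ],
       [  0.        ,   0.        ,   1.        ]]), 'k1': -0.006974082145912225, 'position': array([-0.03486371,  0.13849447,  1.11369272]), 'rotation': array([-0.53097837,  0.79552182, -0.23953942,  0.16681686])}
top {'mtx': array([[516.19961648,   0.        , 280.89947374],
       [  0.        , 516.19961648, 217.48122529],
       [  0.        ,   0.        ,   1.        ]]), 'k1': -0.14433148277601532, 'position': array([ 0.49275334, -0.09729875,  1.37709109]), 'rotation': array([ 0.7071904 , -0.70641514,  0.02009903, -0.02134079])}
```

View pics/side0.png

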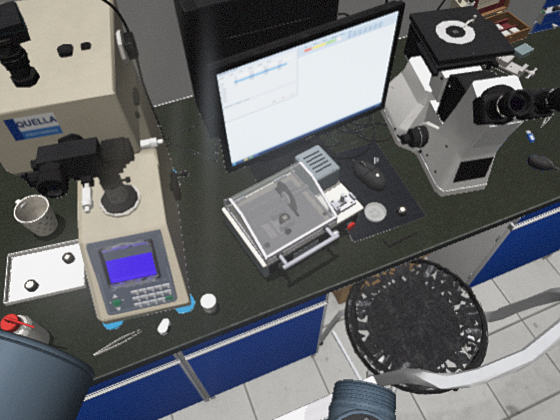

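View pics/top0.png

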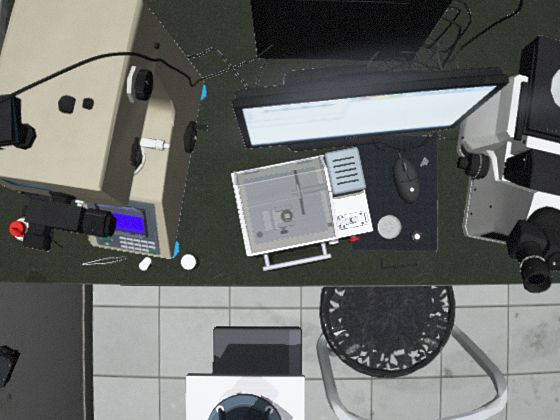

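The side and top views show the saw with its bar (top view, about (264,266)–(327,255)), the catch at about (350,220) and the motor housing at about (345,170). I'll enlarge this area.

Run:
```python
from h import *
im=cv2.imread("pics/top0.png"); c=im[140:280,225:385]; cv2.imwrite("pics/topc.png",cv2.resize(c,None,fx=5,fy=5,interpolation=cv2.INTER_CUBIC)[:600] if 0 else cv2.resize(c,(686,600),interpolation=cv2.INTER_CUBIC))
z=np.load("pics/top0.npz"); d=z["d"]
# heights
for u,v in [(264,266),(296,261),(327,255),(350,220),(345,165),(240,200),(190,262),(389,226)]:
    print(u,v,world("top",(u,v),d[v,u])[0].round(3))
```

```text
264 266 [ 0.448 -0.054  0.102]
296 261 [ 0.46  -0.132  0.108]
327 255 [ 0.475 -0.208  0.111]
350 220 [ 0.56  -0.263  0.128]
345 165 [ 0.69  -0.248  0.16 ]
240 200 [0.604 0.001 0.172]
190 262 [0.455 0.139 0.05 ]
389 226 [ 0.55  -0.382  0.016]
```

View pics/topc.png

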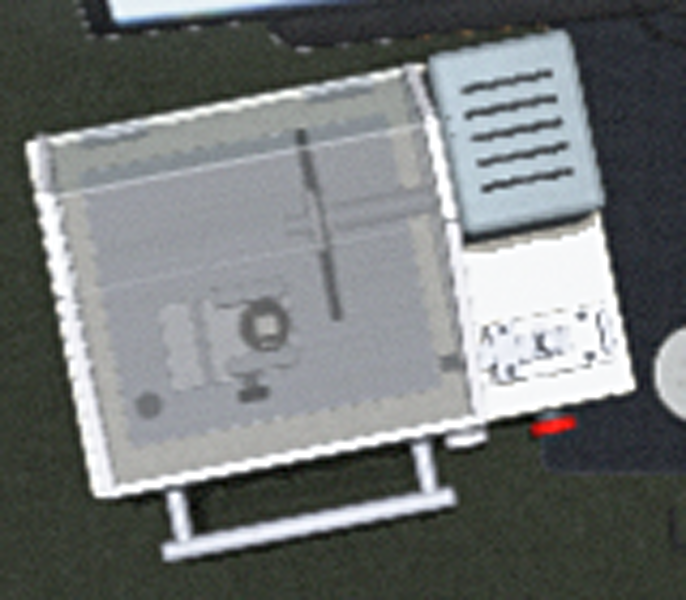

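Run:
```python
from h import *
f=686/160; g=600/140
def top(u,v,z): 
    uv=(225+u/f-.4,140+v/g-.4); dz=optics.camera_info("top")["position"][2]-z
    a=world("top",uv,1.)[0]; C=np.array(optics.camera_info("top")["position"]); 
    return C+(a-C)*(z-C[2])/(a[2]-C[2])
a=top(163,552,.106);b=top(456,497,.106); print(a,b,np.linalg.norm(a-b))
yaw=np.arctan2(-(a-b)[0],(a-b)[1]); print("yaw",yaw)
mid=(a+b)/2
for y in(yaw,):
    Rz=R.from_euler("z",y); O=mid-Rz.apply([-.145,.0425,0]); O[2]=0
    print("O",O,"stud",O+Rz.apply([-.07,-.110,.14]),"hinge",O+Rz.apply([.1,.0425,.089]))
    print("bar",O+Rz.apply([-.145,.0425,.103]), "rx",R.from_euler("z",y).apply([1,0,0]))
i=optics.camera_info("wrist"); print(i)
print(top(548,343,.14), top(631,390,.085), "pred fr corner",O+Rz.apply([-.105,-.16,.085]))
```

```text
[ 0.44199724 -0.05025718  0.106     ] [ 0.47358459 -0.21831252  0.106     ] 0.1709981296867385
yaw 0.18579038316767035
O [ 0.60814629 -0.14926856  0.        ] stud [ 0.55967052 -0.27030616  0.14      ] hinge [ 0.6985746  -0.08902762  0.089     ]
bar [ 0.45779091 -0.13428485  0.103     ] rx [0.98279056 0.18472337 0.        ]
{'mtx': array([[321.85692023,   0.        , 270.13207828],
       [  0.        , 321.85692023, 208.92023453],
       [  0.        ,   0.        ,   1.        ]]), 'k1': -0.03115320865803899, 'tool_from_camera': array([[-3.02760899e-05, -2.48985077e-01,  9.68507321e-01,
        -1.62569656e-01],
       [-6.93943641e-04, -9.68507083e-01, -2.48985037e-01,
         6.82130577e-02],
       [ 9.99999759e-01, -6.79627790e-04, -1.43459003e-04,
        -3.15510090e-04],
       [ 0.00000000e+00,  0.00000000e+00,  0.00000000e+00,
         1.00000000e+00]])}
[ 0.56033787 -0.26716713  0.14      ] [ 0.53576813 -0.32351938  0.085     ] pred fr corner [ 0.53450902 -0.325911    0.085     ]
```

```bash
cat >> h.py <<'E'
YAW=.186
def down(yaw=YAW,flip=False):
    zx=np.array([np.cos(yaw),np.sin(yaw),0])*(-1 if flip else 1); x=np.array([0,0,-1.]); 
    return R.from_matrix(np.c_[x,np.cross(zx,x),zx])
def plan(P,Rt,n,g=8.7,p=None,r=None):
    if p is None: p,r,_=pose()
    dv=(np.array(P)-p)/n; w=(Rt*r.inv()).as_rotvec()/n
    for k in range(n):
        print([round(float(x),2) for x in r.inv().apply(dv)*100]+[round(float(x),3) for x in r.inv().apply(w)]+[g])
        r=R.from_rotvec(w)*r
    return np.array(P),Rt
E
python3 - <<'E'
from h import *
p,r,o=pose(); print(r.as_matrix().round(3))
for f in(0,1): print(f,(down(flip=f)*r.inv()).as_rotvec().round(3))
f=int(np.linalg.norm((down(flip=1)*r.inv()).as_rotvec())<np.linalg.norm((down()*r.inv()).as_rotvec()))
Rt=down(flip=f)
m=R.from_rotvec((Rt*r.inv()).as_rotvec()*.6)*r
p1,r1=plan([.38,.15,.27],m,10); print(); plan([.458,-.134,.21],Rt,7,8.7,p1,r1)
E
```

```text
[[-0.001 -0.907  0.42 ]
 [-0.002  0.42   0.907]
 [-1.     0.    -0.002]]
0 [ 0.001 -0.002 -0.951]
1 [2.000e-03 1.000e-03 2.191e+00]
[-0.48, -2.82, -3.29, 0.057, -0.0, 0.0, 8.7]
[-0.48, -3.0, -3.12, 0.057, -0.0, 0.0, 8.7]
[-0.48, -3.17, -2.94, 0.057, -0.0, 0.0, 8.7]
[-0.48, -3.34, -2.76, 0.057, -0.0, 0.0, 8.7]
[-0.48, -3.49, -2.56, 0.057, -0.0, 0.0, 8.7]
[-0.48, -3.63, -2.36, 0.057, -0.0, 0.0, 8.7]
[-0.48, -3.76, -2.15, 0.057, -0.0, 0.0, 8.7]
[-0.48, -3.87, -1.93, 0.057, -0.0, 0.0, 8.7]
[-0.48, -3.98, -1.71, 0.057, -0.0, 0.0, 8.7]
[-0.48, -4.07, -1.48, 0.057, -0.0, 0.0, 8.7]

[0.86, -4.02, -1.24, 0.054, -0.0, 0.0, 8.7]
[0.86, -4.08, -1.02, 0.054, -0.0, 0.0, 8.7]
[0.86, -4.13, -0.79, 0.054, -0.0, 0.0, 8.7]
[0.86, -4.17, -0.57, 0.054, -0.0, 0.0, 8.7]
[0.86, -4.19, -0.34, 0.054, -0.0, 0.0, 8.7]
[0.86, -4.21, -0.11, 0.054, -0.0, 0.0, 8.7]
[0.86, -4.21, 0.12, 0.054, -0.0, 0.0, 8.7]
```

Emit:
arm_command(plan=[[-0.5,-2.8,-3.3,0.057,0,0,8.7],[-0.5,-3.0,-3.1,0.057,0,0,8.7],[-0.5,-3.2,-2.9,0.057,0,0,8.7],[-0.5,-3.3,-2.8,0.057,0,0,8.7],[-0.5,-3.5,-2.6,0.057,0,0,8.7],[-0.5,-3.6,-2.4,0.057,0,0,8.7],[-0.5,-3.8,-2.1,0.057,0,0,8.7],[-0.5,-3.9,-1.9,0.057,0,0,8.7],[-0.5,-4.0,-1.7,0.057,0,0,8.7],[-0.5,-4.1,-1.5,0.057,0,0,8.7]])

```text
time: 1.35
position: [0.3784, 0.1377, 0.2704]
tool_rot: [-0.195, 0.682, 0.193, 0.678]
ft_force: [0.8, -0.4, -1.3]
grip_width: 0.087
```

Run:
```python
from h import *
plan([.458,-.134,.21],down(),8); print(pose()[2]["q"])
```

```text
[0.77, -3.41, -0.94, 0.046, -0.001, 0.0, 8.7]
[0.77, -3.45, -0.78, 0.046, -0.001, 0.0, 8.7]
[0.76, -3.48, -0.62, 0.046, -0.001, 0.0, 8.7]
[0.76, -3.51, -0.46, 0.046, -0.001, 0.0, 8.7]
[0.76, -3.52, -0.3, 0.046, -0.001, 0.0, 8.7]
[0.76, -3.54, -0.14, 0.046, -0.001, 0.0, 8.7]
[0.76, -3.54, 0.02, 0.046, -0.001, 0.0, 8.7]
[0.76, -3.53, 0.19, 0.046, -0.001, 0.0, 8.7]
[ 0.07333081  0.15620351  1.88481821 -0.00520884  1.10543687 -0.47947898]
```

Emit:
arm_command(plan=[[0.8,-3.4,-0.9,0.046,0,0,8.7],[0.8,-3.45,-0.8,0.046,0,0,8.7],[0.8,-3.5,-0.6,0.046,0,0,8.7],[0.8,-3.5,-0.5,0.046,0,0,8.7],[0.7,-3.5,-0.3,0.046,0,0,8.7],[0.7,-3.5,-0.1,0.046,0,0,5],[0.7,-3.5,0,0.046,0,0,5],[0.7,-3.5,0.2,0.046,0,0,5],[0,0,0,0,0,0,5]])

```text
time: 2.48
position: [0.4575, -0.1451, 0.2086]
tool_rot: [-0.061, 0.706, 0.058, 0.703]
ft_force: [-0.3, 0.5, -0.3]
grip_width: 0.0556
```

Run:
```python
from h import *
snap("wrist","w1.png"); plan([.458,-.134,.21],down(),1); print(pose()[0])
```

```text
[-0.14, 0.92, 0.3, -0.016, -0.006, 0.001, 8.7]
[ 0.456641   -0.14358794  0.20864534]
```

View pics/w1.png

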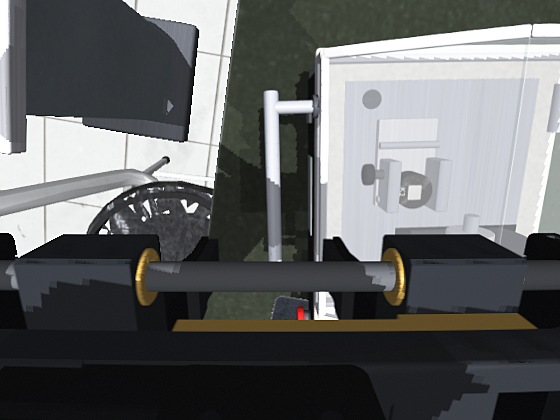

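The wrist view shows the bar running from (271,93) to (275,255), lying nearly midway between the fingers, with the hood's front edge at column 320. I'll convert these points to world positions.

Run:
```python
from h import *
z=np.load("pics/w1.npz"); d=z["d"]; p=z["p"]; r=R.from_quat(z["q"]); im=z["im"]
pts=[]
for v in (110,140,165,180,200,220,240,253):
    row=d[v,255:292]; m=row<np.median(row[row>0])+9; 
    near=(row>0)&(row<row[row>0].min()+.02); u=255+np.where(near)[0]
    w=world("wrist",np.c_[u,np.full(len(u),v)],d[v,u],p,r); pts.append(w.mean(0)); print(v,u[0],u[-1],w.mean(0).round(4),w[:,2].max().round(4))
e=world("wrist",(271,92),d[100,271],p,r)[0]; print("left end",e)
P=np.array(pts); c=np.polyfit(P[:,1],P[:,0],1); print("yaw",np.arctan(-c[0]),c)
for v in(150,200): print("edge",world("wrist",[(320,v),(324,v)],d[v,[320,324]],p,r).round(3))
```

```text
110 264 291 [ 0.4488 -0.0654  0.1072] 0.1094
140 265 279 [ 0.4484 -0.089   0.1069] 0.1091
165 266 280 [ 0.4526 -0.1087  0.1069] 0.1092
180 267 280 [ 0.4551 -0.1208  0.1073] 0.1094
200 267 280 [ 0.4578 -0.1376  0.107 ] 0.1088
220 268 281 [ 0.4618 -0.1547  0.1072] 0.1097
240 269 281 [ 0.4653 -0.1724  0.1075] 0.1088
253 269 281 [ 0.4674 -0.1842  0.1076] 0.11
left end [ 0.4414859  -0.05306898  0.10770861]
yaw 0.1710375162906194 [-0.1727251   0.43485451]
edge [[ 0.487 -0.09   0.116]
 [ 0.489 -0.089  0.122]]
edge [[ 0.494 -0.128  0.12 ]
 [ 0.497 -0.128  0.122]]
```

```bash
sed -i 's/YAW=.186/YAW=.19/' h.py
python3 - <<'E'
from h import *
plan([.458,-.136,.125],down(),4,3)
E
```

```text
[2.09, 0.18, 0.08, -0.005, -0.001, 0.0, 3]
[2.09, 0.18, 0.08, -0.005, -0.001, 0.0, 3]
[2.09, 0.18, 0.07, -0.005, -0.001, 0.0, 3]
[2.09, 0.18, 0.07, -0.005, -0.001, 0.0, 3]
```

Emit:
arm_command(plan=[[2.1,0.2,0.1,-0.005,-0.001,0,3],[2.1,0.2,0.1,-0.005,-0.001,0,3],[2.1,0.2,0.1,-0.005,-0.001,0,3],[2.0,0.2,0.1,-0.005,-0.001,0,3],[0,0,0,0,0,0,3],[0,0,0,0,0,0,3]])

```text
time: 3.28
position: [0.4562, -0.1283, 0.1252]
tool_rot: [-0.069, 0.705, 0.07, 0.702]
ft_force: [0.4, -0.9, 0.4]
grip_width: 0.03
```

Run:
```python
from h import *
plan([.458,-.136,.087],down(),3,3)
```

```text
[1.27, -0.27, 0.01, 0.002, -0.001, -0.001, 3]
[1.27, -0.27, 0.01, 0.002, -0.001, -0.001, 3]
[1.27, -0.27, 0.01, 0.002, -0.001, -0.001, 3]
```

Emit:
arm_command(plan=[[1.3,-0.2,0,0,0,0,3],[1.3,-0.2,0,0,0,0,3],[1.2,-0.2,0,0,0,0,3],[0,0,0,0,0,0,3],[0,0,0,0,0,0,0],[0,0,0,0,0,0,0],[0,0,0,0,0,0,0],[0,0,0,0,0,0,0]], grip_force=20)

```text
time: 4.28
position: [0.4582, -0.1352, 0.0862]
tool_rot: [-0.07, 0.704, 0.07, 0.703]
ft_force: [-0.6, 0.3, -1.6]
grip_width: 0.0112
```

Emit:
arm_command(plan=[[-0.2,0,0,0,0,0,0],[-0.2,0,0,0,0,0,0],[-0.1,0,0,0,0,0,0],[0,0,0,0,0,0,0]])

```text
time: 4.78
position: [0.4585, -0.1351, 0.0912]
tool_rot: [-0.07, 0.704, 0.07, 0.703]
ft_force: [-0.3, 0.4, -3.2]
grip_width: 0.0111
```

Emit:
arm_command(plan=[[-0.1,0,0,0,0,0,0],[0,0,0,0,0,0,0],[-0.1,0,0,0,0,0,0],[0,0,0,0,0,0,0]])

```text
time: 5.28
position: [0.4586, -0.1351, 0.0932]
tool_rot: [-0.07, 0.704, 0.07, 0.704]
ft_force: [0.8, -0.3, -3.4]
grip_width: 0.0112
```

Raised 7 mm so far, with the force at about 2–3 N. I'll go up in small steps to find out whether it stops.

Emit:
arm_command(plan=[[-0.1,0,0,0,0,0,0],[0,0,0,0,0,0,0]])

```text
time: 5.52
position: [0.4587, -0.1351, 0.0941]
tool_rot: [-0.07, 0.704, 0.07, 0.704]
ft_force: [1.1, -0.9, -5.1]
grip_width: 0.0114
```

Emit:
arm_command(plan=[[-0.1,0,0,0,0,0,0],[0,0,0,0,0,0,0]])

```text
time: 5.78
position: [0.4587, -0.135, 0.0943]
tool_rot: [-0.07, 0.704, 0.07, 0.703]
ft_force: [2.3, -0.4, -8.8]
grip_width: 0.0112
```

It stops at about 8 mm and the force is rising, so the hood is caught. I'll let it down, release it and back off upward.

Emit:
arm_command(plan=[[0.3,0,0,0,0,0,0],[0.3,0,0,0,0,0,0],[0.2,0,0,0,0,0,0],[0,0,0,0,0,0,0],[0,0,0,0,0,0,3],[0,0,0,0,0,0,3],[0,0,0,0,0,0,3],[-2,0,0,0,0,0,3],[-4,0,0,0,0,0,3],[-5,0,0,0,0,0,3]])

```text
time: 7.02
position: [0.4563, -0.1338, 0.197]
tool_rot: [-0.068, 0.706, 0.071, 0.701]
ft_force: [0.6, -0.4, 0.4]
grip_width: 0.0303
```

Run:
```python
from h import *
plan([.56,-.27,.22],down(),5,3.5)
```

```text
[-0.49, -3.07, 1.5, 0.001, -0.001, -0.001, 3.5]
[-0.48, -3.07, 1.5, 0.001, -0.001, -0.001, 3.5]
[-0.48, -3.07, 1.51, 0.001, -0.001, -0.001, 3.5]
[-0.47, -3.07, 1.51, 0.001, -0.001, -0.001, 3.5]
[-0.47, -3.07, 1.52, 0.001, -0.001, -0.001, 3.5]
```

Emit:
arm_command(plan=[[-0.5,-3.1,1.5,0,0,0,3.5],[-0.5,-3.1,1.5,0,0,0,3.5],[-0.5,-3.1,1.5,0,0,0,3.5],[-0.5,-3.1,1.5,0,0,0,3.5],[-0.5,-3.1,1.5,0,0,0,3.5],[0,0,0,0,0,0,3.5]])

```text
time: 7.78
position: [0.5645, -0.2749, 0.2279]
tool_rot: [-0.07, 0.704, 0.07, 0.704]
ft_force: [-0.4, 0.1, -0.5]
grip_width: 0.035
```

Run:
```python
from h import *
im,d=snap("wrist","w2.png"); print(pose()[0])
K=im[170:270,200:350]; cv2.imwrite("pics/w2c.png",cv2.resize(K,(750,500),interpolation=cv2.INTER_CUBIC))
```

```text
[ 0.56319484 -0.27326451  0.22740934]
```

View pics/w2c.png

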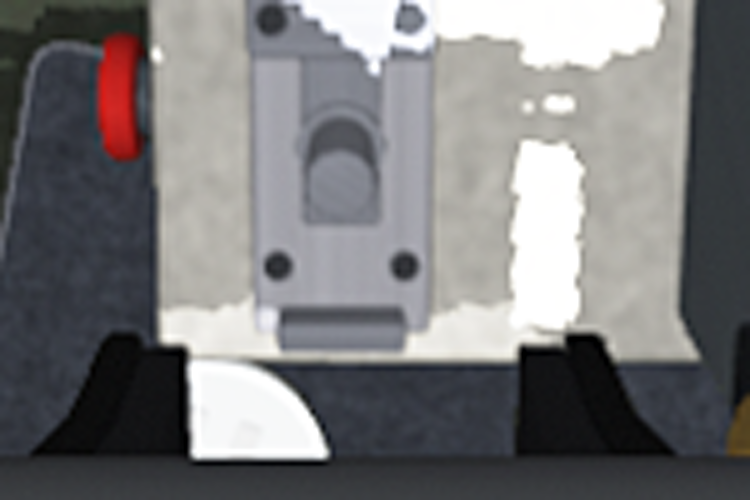

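The crop shows the stud's top at crop (341,180), which is full-image (268,206), with its bolt below it. The fingers bracket it at crop columns 188 and 520.

Run:
```python
from h import *
z=np.load("pics/w2.npz"); d=z["d"]; p=z["p"]; r=R.from_quat(z["q"])
t=np.array([200+341/5-.4,170+180/5-.4]); u,v=t.round().astype(int)
print(t,d[v-1:v+2,u-1:u+2]); s=world("wrist",t,d[v,u],p,r)[0]; print(s)
plan([s[0],s[1],.165],down(),3,3.5); print(); plan([s[0],s[1],.121],down(),3,3.5,np.array([s[0],s[1],.165]),down())
```

```text
[267.8 205.6] [[0.2580194  0.25774744 0.25873452]
 [0.25849193 0.2592957  0.2584259 ]
 [0.258409   0.25815037 0.2577199 ]]
[ 0.56093884 -0.2698275   0.13868296]
[2.08, 0.12, -0.05, 0.003, -0.001, -0.001, 3.5]
[2.08, 0.12, -0.05, 0.003, -0.001, -0.001, 3.5]
[2.08, 0.13, -0.05, 0.003, -0.001, -0.001, 3.5]

[1.47, 0.0, 0.0, 0.0, 0.0, 0.0, 3.5]
[1.47, 0.0, 0.0, 0.0, 0.0, 0.0, 3.5]
[1.47, 0.0, 0.0, 0.0, 0.0, 0.0, 3.5]
```

Emit:
arm_command(plan=[[2.1,0.1,-0.05,0,0,0,3.5],[2.1,0.1,-0.05,0,0,0,3.5],[2.1,0.1,-0.05,0,0,0,3.5],[0,0,0,0,0,0,3.5],[1.5,0,0,0,0,0,3.5],[1.5,0,0,0,0,0,3.5],[1.3,0,0,0,0,0,3.5],[0,0,0,0,0,0,3.5]])

```text
time: 8.82
position: [0.5565, -0.2639, 0.118]
tool_rot: [-0.069, 0.706, 0.074, 0.701]
ft_force: [-0.2, 0.0, -0.4]
grip_width: 0.0348
```

Emit:
arm_command(plan=[[-0.2,-0.6,0.3,0,0,0,3.5],[0,0,0,0,0,0,3.5],[0,0,0,0,0,0,0],[0,0,0,0,0,0,0],[0,0,0,0,0,0,0],[0,0,0,0,0,0,0]], grip_force=25)

```text
time: 9.57
position: [0.5618, -0.2707, 0.1216]
tool_rot: [-0.07, 0.705, 0.073, 0.702]
ft_force: [-1.3, -1.2, -0.9]
grip_width: 0.0109
```

Stud gripped. Now I'll slide it about 19 mm to the saw's right.

Emit:
arm_command(plan=[[0,-0.5,0,0,0,0,0],[0,-0.5,0,0,0,0,0],[0,-0.5,0,0,0,0,0],[0,-0.4,0,0,0,0,0],[0,0,0,0,0,0,0]])

```text
time: 10.2
position: [0.5654, -0.289, 0.1215]
tool_rot: [-0.069, 0.705, 0.074, 0.702]
ft_force: [0.3, -0.1, 1.3]
grip_width: 0.0113
```

Emit:
arm_command(plan=[[0,0,0,0,0,0,3.5],[0,0,0,0,0,0,3.5],[0,0,0,0,0,0,3.5],[-2,0,0,0,0,0,3.5],[-4,0,0,0,0,0,3.5],[-4,0,0,0,0,0,3.5],[0,0,0,0,0,0,3.5]])

```text
time: 11.08
position: [0.5666, -0.2911, 0.2232]
tool_rot: [-0.07, 0.705, 0.073, 0.702]
ft_force: [0.2, -0.0, 0.6]
grip_width: 0.035
```

Run:
```python
from h import *
im,d=snap("wrist","w3.png"); p=pose()[0]; print(p)
K=im[170:270,200:350]; cv2.imwrite("pics/w3c.png",cv2.resize(K,(750,500),interpolation=cv2.INTER_CUBIC))
plan([.457,-.136,.2],down(),5,3)
```

```text
[ 0.56530711 -0.29028698  0.22118309]
[0.46, 3.45, -1.5, 0.002, -0.001, -0.002, 3]
[0.45, 3.45, -1.51, 0.002, -0.001, -0.002, 3]
[0.45, 3.45, -1.52, 0.002, -0.001, -0.002, 3]
[0.44, 3.45, -1.53, 0.002, -0.001, -0.002, 3]
[0.43, 3.44, -1.54, 0.002, -0.001, -0.002, 3]
```

View pics/w3c.png

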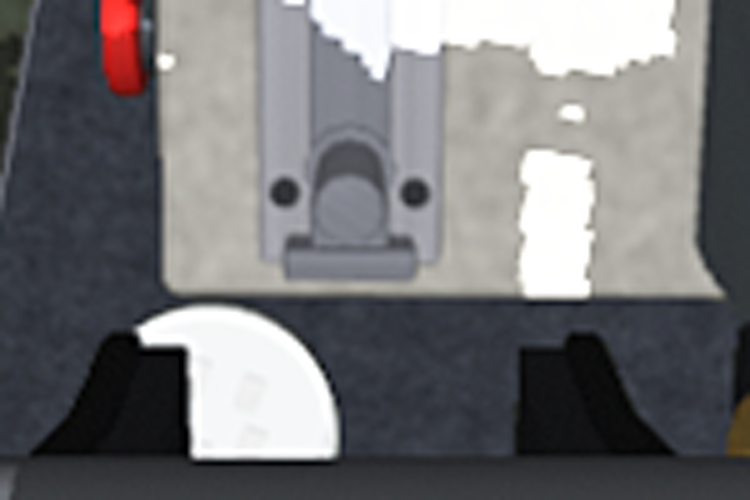

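The stud has moved level with the end screws, at crop (349,205), about 19 mm from where it was. Now back to the bar.

Emit:
arm_command(plan=[[0.2,3.45,-1.5,0,0,0,3],[0.2,3.45,-1.5,0,0,0,3],[0.4,3.45,-1.5,0,0,0,3],[0.5,3.45,-1.5,0,0,0,3],[0.5,3.0,-1.5,0,0,0,3],[0,0,0,0,0,0,3]])

```text
time: 11.88
position: [0.449, -0.1334, 0.1965]
tool_rot: [-0.065, 0.711, 0.077, 0.696]
ft_force: [0.1, 0.5, 0.4]
grip_width: 0.0302
```

Run:
```python
from h import *
plan([.457,-.136,.125],down(),4,3)
```

```text
[1.78, -0.14, 0.22, 0.003, -0.005, -0.005, 3]
[1.78, -0.13, 0.21, 0.003, -0.005, -0.005, 3]
[1.78, -0.12, 0.2, 0.003, -0.005, -0.005, 3]
[1.79, -0.11, 0.19, 0.003, -0.005, -0.005, 3]
```

Emit:
arm_command(plan=[[1.8,-0.1,0.2,0.003,-0.005,-0.005,3],[1.8,-0.1,0.2,0.003,-0.005,-0.005,3],[1.8,-0.1,0.2,0.003,-0.005,-0.005,3],[1.7,-0.1,0.2,0.003,-0.005,-0.005,3],[0,0,0,0,0,0,3]])

```text
time: 12.5
position: [0.4595, -0.1384, 0.1207]
tool_rot: [-0.067, 0.703, 0.065, 0.705]
ft_force: [-0.6, -0.0, -0.2]
grip_width: 0.0302
```

Run:
```python
from h import *
plan([.458,-.136,.0865],down(),3,3)
```

```text
[1.14, 0.09, -0.04, -0.001, 0.001, 0.001, 3]
[1.14, 0.09, -0.04, -0.001, 0.001, 0.001, 3]
[1.14, 0.09, -0.04, -0.001, 0.001, 0.001, 3]
```

Emit:
arm_command(plan=[[1.15,0,0,0,0.001,0.001,3],[1.15,0,0,0,0.001,0.001,3],[1.1,0,0,0,0.001,0.001,3],[0,0,0,0,0,0,3],[0,0,0,0,0,0,0],[0,0,0,0,0,0,0],[0,0,0,0,0,0,0],[0,0,0,0,0,0,0]], grip_force=30)

```text
time: 13.5
position: [0.4591, -0.1401, 0.0853]
tool_rot: [-0.068, 0.705, 0.066, 0.703]
ft_force: [1.6, 1.4, -0.5]
grip_width: 0.0112
```

Emit:
arm_command(plan=[[-0.3,0,0,0,0,0,0],[-0.3,0,0,0,0,0,0],[-0.3,0,0,0,0,0,0],[-0.3,0,0,0,0,0,0],[0,0,0,0,0,0,0]])

```text
time: 14.12
position: [0.4601, -0.1399, 0.098]
tool_rot: [-0.068, 0.704, 0.066, 0.704]
ft_force: [-0.4, -1.5, -4.5]
grip_width: 0.0107
```

The bar has risen 12.7 mm with about 4 N and no stop, so the hood is free. Next I'll work out the arc.

```bash
cat > arc.py <<'E'
from h import *
import sys
z0,x0=.0853,.4591  # TCP at shut
p,r,o=pose(); f=.0572; th=np.arcsin((p[2]-z0+.014)/.245)-f
sx=np.array([np.cos(.19),np.sin(.19)])
# horizontal check: saw-x travel from shut
print("theta by z",th, "travel meas",(p[:2]-[x0,-.1401])@sx,"exp",.245*(np.cos(f)-np.cos(f+th)), "tilt",(down()*r.inv()).as_rotvec().round(3),o["grip_width"])
t1=float(sys.argv[1]); n=int(sys.argv[2]); T=np.linspace(th,t1,n+1)
pts=np.array([np.r_[np.array([x0,-.1401])+sx*.245*(np.cos(f)-np.cos(f+t)),z0-.014+.245*np.sin(f+t)] for t in T]); pts[0]=p
for k in range(n): print((r.inv().apply(pts[k+1]-pts[k])*100).round(2).tolist())
E
python3 arc.py .55 10
```

```text
theta by z 0.05206503761684628 travel meas 0.0010552001214021308 exp 0.001060363325100116 tilt [ 0.003 -0.001 -0.   ] 0.010735705709534027
[-1.21, -0.0, 0.16]
[-1.2, -0.0, 0.22]
[-1.19, -0.0, 0.28]
[-1.17, -0.0, 0.34]
[-1.15, -0.0, 0.4]
[-1.13, -0.0, 0.45]
[-1.11, -0.0, 0.51]
[-1.08, -0.0, 0.57]
[-1.05, -0.0, 0.62]
[-1.02, -0.0, 0.67]
```

Emit:
arm_command(plan=[[-1.2,0,0.16,0,0,0,0],[-1.2,0,0.22,0,0,0,0],[-1.2,0,0.28,0,0,0,0],[-1.2,0,0.34,0,0,0,0],[-1.15,0,0.4,0,0,0,0],[-1.1,0,0.45,0,0,0,0],[-1.1,0,0.5,0,0,0,0],[-1.1,0,0.55,0,0,0,0],[-1.0,0,0.6,0,0,0,0],[-1.0,0,0.65,0,0,0,0],[0,0,0,0,0,0,0]])

```text
time: 15.5
position: [0.5044, -0.1311, 0.2187]
tool_rot: [-0.068, 0.703, 0.066, 0.705]
ft_force: [2.2, -0.7, -5.2]
grip_width: 0.0112
```

```bash
python3 arc.py 1.03 10
```

```text
theta by z 0.5884972534150078 travel meas 0.04616300757313511 exp 0.048922614526361666 tilt [0.004 0.002 0.   ] 0.011218982880439758
[-0.85, -0.03, 0.95]
[-0.82, -0.0, 0.71]
[-0.79, -0.0, 0.74]
[-0.75, -0.0, 0.78]
[-0.72, -0.0, 0.81]
[-0.68, -0.0, 0.84]
[-0.64, -0.0, 0.87]
[-0.6, -0.0, 0.9]
[-0.56, -0.0, 0.92]
[-0.52, -0.0, 0.95]
```

Emit:
arm_command(plan=[[-0.8,0,0.9,0,0,0,0],[-0.8,0,0.7,0,0,0,0],[-0.8,0,0.75,0,0,0,0],[-0.75,0,0.8,0,0,0,0],[-0.7,0,0.8,0,0,0,0],[-0.7,0,0.85,0,0,0,0],[0,0,0,0,0,0,0]])

```text
time: 16.38
position: [0.5465, -0.1227, 0.2659]
tool_rot: [-0.069, 0.71, 0.066, 0.697]
ft_force: [-2.4, -2.3, -2.8]
grip_width: 0.011
```

```bash
python3 arc.py 1.04 4
```

```text
theta by z 0.8608956495240752 travel meas 0.08909534475445365 exp 0.09580243929205683 tilt [ 0.006 -0.018 -0.002] 0.010991295100917765
[-0.68, -0.07, 1.54]
[-0.62, -0.0, 0.9]
[-0.58, -0.0, 0.93]
[-0.54, -0.0, 0.95]
```

Emit:
arm_command(plan=[[-0.65,0,0.85,0,-0.005,0,0],[-0.6,0,0.85,0,-0.005,0,0],[-0.6,0,0.9,0,-0.005,0,0],[-0.5,0,0.9,0,0,0,0],[0,0,0,0,0,0,0]])

```text
time: 17.0
position: [0.5792, -0.1161, 0.2899]
tool_rot: [-0.069, 0.708, 0.066, 0.7]
ft_force: [-2.6, -2.4, -0.8]
grip_width: 0.0111
```

```bash
python3 arc.py 1.04 2
python3 - <<'E'
from h import *
snap("side","s2.png"); im=cv2.imread("pics/s2.png"); cv2.imwrite("pics/s2c.png",cv2.resize(im[100:300,180:400],(660,600),interpolation=cv2.INTER_CUBIC))
E
```

```text
theta by z 1.045520855972798 travel meas 0.1224347259743566 exp 0.1340627572226904 tilt [ 0.005 -0.01  -0.002] 0.01105838033757129
[0.02, -0.09, 1.1]
[0.03, 0.0, -0.06]
```

View pics/s2c.png

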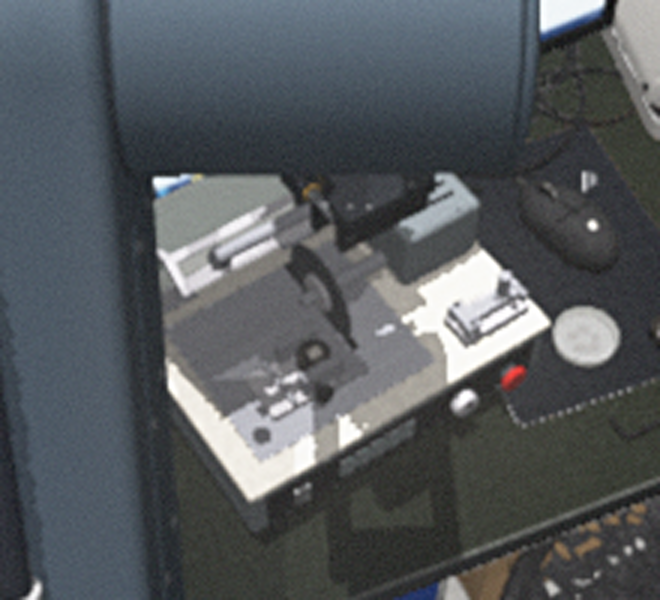

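The hood is wide open; the left end of the bar shows at crop (215,258), and the catch and dish look undisturbed. I'll measure the angle from that bar end.

Run:
```python
from h import *
d=np.load("pics/s2.npz")["d"]; H=np.array([.6986,-.089,.089]); sx=np.array([np.cos(.19),np.sin(.19)])
for cu,cv in((219,258),(240,250),(260,242),(285,230)):
    uv=np.array([180+cu/3-.3,100+cv/3-.3]); u,v=uv.round().astype(int); w=world("side",uv,d[v,u])[0]
    print(uv.round(1),w.round(4),"theta",np.arctan2(w[2]-H[2],-(w[:2]-H[:2])@sx)-.0572)
_,_,o=pose(); print(o["time"],o["position"],o["ft_force"],o["grip_width"],abs(o["joint_velocities"]).max())
```

```text
[252.7 185.7] [ 0.5588 -0.0288  0.304 ] theta 0.9837219768455875
[259.7 183. ] [ 0.5599 -0.0457  0.3037] theta 0.9758765997084587
[266.4 180.4] [ 0.5629 -0.0627  0.3013] theta 0.9699452570963417
[274.7 176.4] [ 0.5927 -0.0939  0.2655] theta 0.9770682918112893
17.05 [ 0.57868872 -0.11620167  0.28963836] [-2.94783664 -2.01549341 -0.37316711] 0.011272585438123775 0.015138614068517457
```

Emit:
arm_command(plan=[[0,0,0,0,0,0,0],[0,0,0,0,0,0,0],[0,0,0,0,0,0,0],[0,0,0,0,0,0,0],[0,0,0,0,0,0,0],[0,0,0,0,0,0,0],[0,0,0,0,0,0,0],[0,0,0,0,0,0,0],[0,0,0,0,0,0,0],[0,0,0,0,0,0,0]], grip_force=40)

```text
time: 18.3
position: [0.5779, -0.1164, 0.2892]
tool_rot: [-0.069, 0.708, 0.066, 0.7]
ft_force: [-3.2, -2.3, 1.0]
grip_width: 0.0108
```

Run:
```python
from h import *
a=cv2.imread("pics/top0.png",0); im,_=snap("top","top1.png"); b=cv2.cvtColor(im,cv2.COLOR_BGR2GRAY)
for n,(u,v) in dict(jar=(190,262),loupe=(146,264),dish=(389,226),spec=(416,236),hex=(393,262)).items():
    t=a[v-12:v+13,u-12:u+13]; s=cv2.matchTemplate(b[v-25:v+26,u-25:u+26],t,cv2.TM_CCOEFF_NORMED); _,m,_,l=cv2.minMaxLoc(s); print(n,m,l[0]-13,l[1]-13)
im,d=snap("side"); H=np.array([.6986,-.089,.089]); sx=np.array([np.cos(.19),np.sin(.19)])
for uv in((252.7,185.7),(259.7,183),(266.4,180.4)):
    w=world("side",uv,d[round(uv[1]),round(uv[0])])[0]; print(np.arctan2(w[2]-H[2],-(w[:2]-H[:2])@sx)-.0572)
o=pose()[2]; print(o["time"],o["position"],o["ft_force"],o["grip_width"])
```

```text
jar 0.9983952641487122 0 0
loupe 0.9986944794654846 0 0
dish 0.9985226988792419 0 0
spec 0.9930883646011353 0 0
hex 0.6062995791435242 0 0
0.9839921393720147
0.9760409451530464
0.9688417631569565
18.4 [ 0.57794212 -0.11637878  0.28918298] [-3.73037745 -2.50854106  0.65022381] 0.010612004673151503
```

```bash
python3 -c "
from rig import workorder; print(workorder.hand_in())"
```

```text
the job is handed in; nothing more can be done
None
```

The hood is open at about 0.98 rad (56°) and the gripper is still holding it there by the bar with a 40 N grip. I handed the job in at about 18.4 s; the hand-in gives no verdict.

- **Trying the hood:** I gripped the bar and lifted it gently. It stopped after about 8 mm with 9 N measured on the wrist, so it was caught. I let it down and let go.
- **Freeing the catch:** I gripped the stud and slid it about 19 mm to the saw's right. A close look confirmed it had moved.
- **Opening:** I took the bar again and it rose freely, with about 4–5 N. I followed its arc up to the open position.

**Last checks:**
- **Hood angle:** the side camera read 0.97–0.98 rad at the bar. That stayed the same after 1.25 s of holding still, and the grip stayed closed on the bar.
- **Bar in the grip:** the bar slid about 5 mm towards the fingertips during the lift. The angle worked out from the tool height (1.05 rad) is therefore too high; the one from its forward travel (0.99 rad) agrees with the camera.
- **Things lying about:** in the top view the jar, loupe, dish and specimen had not shifted by even a pixel. The hex key's best match also showed no shift, but the match was weak (0.61) because it is dark on a dark surface. Nothing touched it that I know of.

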